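# Put the torch on charge in the sprung-lid dock

## Robot

A 6-joint arm with a two-finger parallel gripper is mounted at the origin on the work surface. World frame = base frame: x ahead of the robot, y to its left, z up, the work surface at z = 0. Lengths are in mm, angles in rad, forces in N, time in s.
With the tool pointing down it reaches from about 400 to 925 mm from the base axis. Payload 12.5 kg.
Tool frame: the origin (TCP) lies on the centre line of the jaws, within the pads' length; the fingertips stand 8 mm ahead of it and the grasp point (between the pads) lies 11 mm behind it; z points along the fingers, x is the direction in which the jaws open and shut, and the axes are right-handed (so a half turn about z gives the same grasp; the last joint's range is limited). The gripper opens to 95 mm and grips with 3 to 60 N. Pads are 20 mm wide; open, the fingers measure 119 mm over their backs; the gripper's body (75 mm by 180 mm) begins 59 mm behind the grasp point.
Start: joints at [1.06, 0.491, 1.559, -0, 1.092, -0.106], TCP at [246.132, 574.513, 222.661] pointing down, gripper open.
Joint ranges: [-3.1, 3.1], [-0.84, 2.19], [0.05, 2.79], [-1.13, 4.28], [0.06, 2.93], [-2.69, 2.69]. Speed limits (rad/s): [2.22, 2.22, 2.79, 3.14, 3.14, 3.14].

## Interface

Orientations are given as [roll, pitch, yaw] about the fixed x, y, z axes, in that order (R = Rz(yaw) Ry(pitch) Rx(roll)).
In Python, from cell import env gives the robot as it stands. The module is installed in compiled form; this text tells all that it offers.
- The arm moves only by the tool send_rows, never from a script. Its argument "moves" is a list that holds one entry, the list of rows, each a list of 6 numbers: the shift along the tool's x, y, z as a fraction of full scale, then the turn, a rotation vector about the tool's x, y, z as a fraction of full scale. A call has 1 to 12 rows; each row is the pose to reach, as a shift and turn from the pose commanded when the call began, along the tool's axes at that moment; what a row does not reach only later rows make up. Full scale, the value 1, is 0.3 m for a shift and 90 degrees for a turn. A row lasts 1/12 s, in which the tool goes at most 41.7 mm and 7.16 degrees, less where a joint would pass 70% of its speed; a pose out of reach is approached as far as the arm can. A call with a number of a shift or a turn outside -1 to 1 is refused whole. A call with a gripper value outside its range is refused whole. "grip" is the gripper's target within -1 to 1 (shut at 1, half-way at 0, fully open at -1), set as the call begins (left out, the last holds). The fingers move at their own pace and stop on an object; the grip force is fixed at half the most. Time passes only in rows, so rows that repeat a pose let the fingers close. It gives the time, the measured TCP pose, the force and the opening at its end, in the units of the state.
- env.state(): the state, without advancing time (a new reading comes with each control period).
- env.read_camera(name): name is "scene" or "top" or "wrist"; returns a dict with "image" (480x640x3 uint8, red, green, blue), "mtx" (3x3 intrinsics, pixels), "T" (4x4, takes a point from camera to world coordinates); the wrist camera has in their place "mount" (4x4, takes a point from camera to tool coordinates, whose origin is the TCP and whose axes are the tool frame's). Camera axes: x right, y up, looking along -z (the intrinsics and any distortion apply to the point x, -y, -z); pixel columns grow to the right and rows downward; lengths in mm; the calibration is good to about 2 mm. The wrist camera is an equidistant fisheye: a pixel r from the principal point sees the ray r / f radians off the axis. A picture is of the moment at which its call begins: read the wrist's pose just before it. There is no depth.
- env.job_done(): hands the job in, once; it reports no verdict.
Trained networks look in the newest picture that a camera, given by its name, has taken for a name from the list of things; names that differ only in an ending like _2 or _b are one class to them, and where a whole thing is asked for, a point or a joint stands for the part that bears it (a point fixed in the world has none). Each returns a list of dicts, best first, with "confidence" (0 to 1); they miss things now and then, are a little off and sometimes report something else, mostly with a low value. They report only what shows in the picture. A call takes as long as a camera call. They do not tell look-alikes from the thing itself.
- env.look_for(camera, thing): "xy" ([column, row] in pixels, amid what is visible of it).
- env.outline_of(camera, thing): "region" (480x640 bool, what is visible of it) and "xy" ([column, row] in pixels, amid what is visible of it).
The state is a dict: "t": time; "joints": joint angles; "qvel": joint speeds; "tau": joint torques, N m; "eef_pos": TCP position; "tcp_rot": TCP orientation; "ft_force": force on the tool from outside, world axes, zero at the start; "moment": the same for the moment, N m; "opening": opening from 0.0 (shut) to 1.0 (fully open).
Only numpy, scipy, OpenCV 4.12 (cv2) and the standard library are available. Lean on these libraries where they do the work, as an engineer would, in place of code of your own. Each camera call takes 0.05 s, during which the arm holds its last target. There are 200 camera calls.

## Task

Put the torch on charge: press the catch button in the lid of the charging dock and keep hold of the lid with your finger as its spring lifts it, so that it comes up steadily to its stop and does not fly open. Then set the torch gently in the dock's dished seat, round base down, upright and fully home, and let go. Leave the mug, screwdriver, mirror and cabinet door as they are.

Things in the scene. Friction and masses are not known exactly. Their poses are not given: they have to be found in the camera images.
- dock: Charging dock, fixed: dark grey box, 150 mm (its x, front to back) by 130 mm (y) by 58 mm high, walls 4 mm, open-topped but shut by a sprung lid. Origin: centre of its underside. Its -x is the front and looks roughly at the robot (yaw varies). The catch button is at the front of the lid; the seat for the torch is inside.
- dock_seat (a point): Where the underside of the torch's foot rests when home: on the seat's axis, 17 mm in front of the dock's origin, 20 mm above the bench. Axes as the dock's. The seat is a round black cup 82 mm across, its flat rim 33.5 mm above the bench; in its top a dish, 59 mm across at the rim, sloping in at 58 degrees. Home, the torch's flange lies flat on the rim. The walls around are 58 mm high.
- dock_hinge (a point): Point on the lid's hinge axis at mid-width: 68 mm behind the dock's origin, 60 mm above the bench. Axes as the dock's; the hinge runs along y. When shut the lid's outer face lies 5.5 mm above the hinge axis, 65.5 mm above the bench.
- lid (a joint): Opening angle of the lid, rad: 0 shut and latched, 1.05 (60 degrees) at its stop, where the spring holds it. Lid: 130 mm wide, 143 mm from hinge axis to front edge. Net spring torque 0.42 N m shut, 0.27 open; let go, it slams open in 0.2 s.
- lid_edge (a point): Middle of the lid's front edge, outer face. With the lid at its stop the edge is about 187 mm above the bench, nearly over the seat, so a gripper pointing straight down cannot get at the seat; one leaning 30 to 45 degrees back over the dock's front can.
- button_top (a point): Centre of the top of the catch button, round, 22 mm across, on the lid's mid-line 118 mm in front of the hinge axis; 70.5 mm above the bench when shut and 5 mm proud of the lid. Pushed square to the lid. It moves with the lid.
- button (a joint): How far the catch button is pushed into the lid, m: 0 out, 0.004 fully in (2.4 N). The bolt lets go at about 0.003. The freed lid then pushes up with about 3.6 N at the button against whatever holds it down, and rises as fast as that yields.
- torch: Stubby stand-up torch, orange plastic, round about its z: 92 mm high, 0.18 to 0.36 kg. Domed foot, 28 mm flat underneath, 56 mm across at 13.5 mm up, where a flange 70 mm across and 5 mm thick begins; a shoulder narrows to a straight round body 42 mm across from 27 mm up to the lens on top: grip it there. Origin: centre of the underside. Starts upright on the bench.
- mug: Bystander: green ceramic mug of hex keys, loose: 82 mm across, 95 mm high, keys up to 170 mm high; handle on its +y side reaching 73 mm from the axis. Origin: centre of its underside.
- driver: Bystander: silver torque screwdriver lying loose on the bench, from -78 mm (end of handle, 30 mm thick) to +76 mm (tip) along its x. Origin on the bench under the front of the handle.
- mirror: Bystander: steel inspection mirror on a stick lying loose on the bench, from -125 mm (handle, 13 mm thick) to +118 mm (round mirror 56 mm across) along its x. Origin on the bench.
- cab_door0 (a joint): Bystander: opening angle of the swing door of a small grey cabinet, rad, 0 shut; left ajar. Cabinet, fixed: 160 mm deep, 200 mm wide, 260 mm high, its front facing roughly the robot. The door is as wide as the front, hinged at its right as the robot sees it (-y), and swings out towards the robot.
- cab_door0_handle (a point): Grip point of the cabinet door's bar handle, near the door's free edge, 35 mm off its face. Do not move the door.
- cab_door0_hinge (a point): Point on the hinge axis of the cabinet door, at the right front edge of the cabinet as the robot sees it.
Mind the look-alikes: they are no part of the job. Of the things like the torch, leave any that is white; of the rest the larger one is meant. What is shaped like the dock but orange is not meant.

How it is judged:
By the outcome, as a careful person would: the job done as asked, in the order asked, and still so for the second after the job is handed in, with the robot touching nothing.
It also fails if it takes over 54 s, if anything falls off the work surface, if the arm or the gripper's body presses on something with over 40 N, if the wrist force passes 120 N, or if a joint passes its speed limit or range.

## Working session

There is one attempt and no reset: what is moved stays moved. The work goes in short steps, Python scripts to look and compute and a tool call to move; the robot and the scene stay as the last step left them, time stands still between calls to the robot, and variables do not carry over. Pictures are saved under pics/ and viewed, about 8 in all and at most 12, crops included, and the job is handed in when it is done.

Besides the shell and the picture viewer there is one more tool, called after ">>>" as a command line: name --argument value ..., lists and objects as JSON in quotes. send_rows: Moves the arm, as the interface text tells. Its arguments: {"type":"object","properties":{"moves":{"type":"array","items":{"type":"array","items":{"type":"array","items":{"type":"number"}}}},"grip":{"type":"number"}},"required":["moves"]}

```bash
mkdir -p pics; cat > h.py <<'E'
import numpy as np, cv2
from cell import env
from scipy.spatial.transform import Rotation as R
def ray(c,px):
    K=c["mtx"];T=np.array(c["T"]);d=np.array([(px[0]-K[0][2])/K[0][0],-(px[1]-K[1][2])/K[1][1],-1.])
    return T[:3,3],T[:3,:3]@d
def onz(c,px,z):
    o,d=ray(c,px);return (o+d*(z-o[2])/d[2]).round(1)
def proj(c,P):
    T=np.linalg.inv(np.array(c["T"]));p=T[:3,:3]@np.array(P,float)+T[:3,3];K=c["mtx"]
    return [K[0][0]*p[0]/-p[2]+K[0][2],K[1][1]*(-p[1])/-p[2]+K[1][2]]
def save(n,im):cv2.imwrite("pics/"+n,cv2.cvtColor(np.ascontiguousarray(im),cv2.COLOR_RGB2BGR))
E
python3 - <<'E'
from h import *
print(env.state())
for n in("scene","top"):
    c=env.read_camera(n);save(n+"0.png",c["image"]);np.savez(n+"0.npz",image=c["image"],mtx=c["mtx"],T=c["T"]);print(n,c["mtx"],c["T"],[k for k in c])
    for t in("torch","dock","button_top","lid_edge","mug","driver","mirror","cab_door0","cab_door0_handle"):
        print(n,t,[(np.round(d["xy"]).tolist(),round(d["confidence"],2),onz(c,d["xy"],0)[:2].tolist()) for d in env.look_for(n,t)[:4]])
E
```

```text
{'t': 0.0, 'joints': array([ 1.06036722e+00,  4.91561516e-01,  1.55945906e+00,  1.54460633e-05,
        1.09167687e+00, -1.05576043e-01]), 'qvel': array([ 0.00080289,  0.00143931, -0.0011624 , -0.0017012 ,  0.00052193,
        0.00104677]), 'tau': array([ 2.64660885e-03, -6.12662816e+01, -2.58183807e+01,  6.93054381e-02,
        4.82895377e-02, -2.33588225e-04]), 'eef_pos': array([246.02467529, 574.28669542, 222.05721407]), 'tcp_rot': array([-3.14146261e+00,  1.09719861e-03,  1.16593620e+00]), 'ft_force': array([ 0.27476062, -0.29389178,  0.31724646]), 'moment': array([-0.02244673,  0.02690103,  0.01977679]), 'opening': 1.0017609292032883}
scene [[437.12137405   0.         321.14839016]
 [  0.         437.12137405 237.85682598]
 [  0.           0.           1.        ]] [[ 1.08712399e-01 -7.12342498e-01  6.93361219e-01  1.25193836e+03]
 [ 9.93985031e-01  8.71871198e-02 -6.62734018e-02 -3.76604311e+01]
 [-1.32428071e-02  6.96395413e-01  7.17536101e-01  8.12705580e+02]
 [ 0.00000000e+00  0.00000000e+00  0.00000000e+00  1.00000000e+00]] ['image', 'mtx', 'T']
scene torch [([391.0, 244.0]
[... 1232 characters left out ...]
06.0], 0.64, [459.7, 349.0])]
top dock [([373.0, 155.0], 0.91, [819.2, -61.1]), ([339.0, 255.0], 0.71, [578.0, 21.3]), ([160.0, 243.0], 0.63, [607.9, 446.7]), ([477.0, 241.0], 0.56, [610.9, -304.1])]
top button_top [([385.0, 170.0], 0.65, [783.5, -89.2]), ([344.0, 277.0], 0.44, [526.0, 9.6])]
top lid_edge [([341.0, 258.0], 0.83, [571.6, 18.5]), ([381.0, 149.0], 0.63, [833.6, -79.8])]
top mug [([450.0, 311.0], 0.59, [445.4, -236.8]), ([340.0, 257.0], 0.21, [574.2, 18.8])]
top driver [([473.0, 241.0], 0.85, [610.5, -296.0]), ([158.0, 246.0], 0.21, [601.2, 451.5])]
top mirror [([519.0, 265.0], 0.96, [553.1, -402.7])]
top cab_door0 [([157.0, 245.0], 0.87, [603.6, 454.4])]
top cab_door0_handle []
```

View pics/scene0.png

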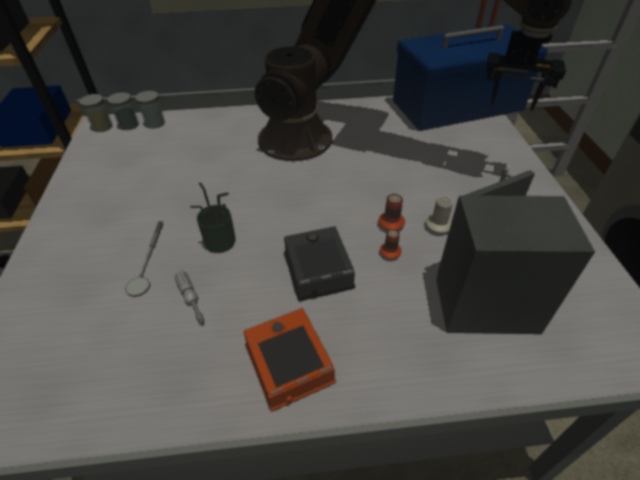

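View pics/top0.png

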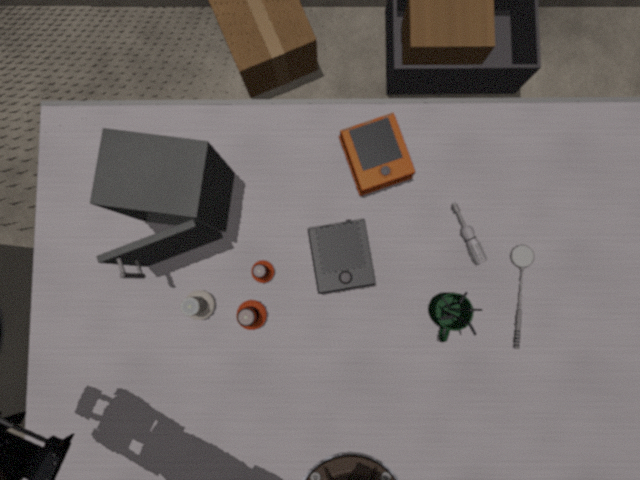

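Candidates, in top-view pixels:
- Torch: orange (252,315) and (263,272), white (199,305). The larger orange one at (252,315) fits.
- Dock: grey (341,257) or orange (377,153). The grey one fits.

Next I'll confirm this in one crop and take measurements.

```bash
python3 - <<'E'
from h import *
t=np.load("top0.npz");s=np.load("scene0.npz")
env.read_camera("top")
im=t["image"];hsv=cv2.cvtColor(im,cv2.COLOR_RGB2HSV)
m=((hsv[...,0]<14)&(hsv[...,1]>130)&(hsv[...,2]>60)).astype(np.uint8)
m[:230]=0
cs,_=cv2.findContours(m,0,1)
for c in cs:
    if cv2.contourArea(c)>60:
        w=np.array([onz(t,p,16)[:2] for p in cv2.convexHull(c)[:,0]],np.float32)
        print("orange",c[:,0].mean(0),"fit z16",cv2.minEnclosingCircle(w))
for o in env.outline_of("top","dock")[:3]:
    r=o["region"].astype(np.uint8);c=max(cv2.findContours(r,0,1)[0],key=cv2.contourArea)
    w=np.array([onz(t,p,65.5)[:2] for p in c[:,0]],np.float32)
    print("dock",o["xy"],o["confidence"],cv2.minAreaRect(w),cv2.boxPoints(cv2.minAreaRect(w)).tolist())
g=cv2.medianBlur(cv2.cvtColor(im,cv2.COLOR_RGB2GRAY),3)
a=cv2.resize(im[205:300,295:390],(570,570),interpolation=cv2.INTER_CUBIC)
b=cv2.resize(im[255:335,180:280],(0,0),fx=2.2,fy=2.2)
o=np.zeros((570,790,3),np.uint8);o[:,:570]=np.clip(a*1.6,0,255);o[:176,570:790]=b
sc=s["image"][180:275,375:470];o[190:399,570:779]=cv2.resize(sc,(209,209))
save("crop1.png",o)
for d in env.look_for("top","button_top"):print("btn",d["xy"],d["confidence"],onz(t,d["xy"],70.5))
env.read_camera("scene")
for n in("torch","dock","lid_edge"):
  for d in env.outline_of("scene",n)[:3]:
    ys,xs=np.nonzero(d["region"]);print(n,d["xy"],d["confidence"],xs.min(),xs.max(),ys.min(),ys.max())
E
```

```text
orange [253.05035971 314.10071942] fit z16 ((440.70001220703125, 225.6999969482422), 33.143577575683594)
orange [263.65882353 271.36470588] fit z16 ((540.0405883789062, 200.9508514404297), 24.955482482910156)
dock [375.1, 151.8] 0.89 ((805.5050048828125, -63.01496887207031), (159.88479614257812, 140.31019592285156), 18.434871673583984) [[707.4801025390625, -21.739871978759766], [751.849853515625, -154.84988403320312], [903.5299072265625, -104.29006958007812], [859.16015625, 28.8199462890625]]
dock [341.5, 257.1] 0.78 ((575.073486328125, 18.637832641601562), (153.75694274902344, 133.08364868164062), 9.57524299621582) [[488.1973571777344, 71.46442413330078], [510.3348083496094, -59.765098571777344], [661.9495849609375, -34.188758850097656], [639.8121337890625, 97.04076385498047]]
btn [381.7, 170.7] 0.55 [764.3 -73.4  70.5]
torch [439.4, 215.2] 0.95 426 452 196 233
torch [391.6, 246.1] 0.87 381 401 229 258
torch [393.1, 213.0] 0.83 379 404 193 229
dock [315.7, 266.1] 0.92 284 356 226 300
dock [290.4, 358.0] 0.58 244 336 308 409
lid_edge [319.5, 253.9] 0.92 285 353 226 281
lid_edge [287.1, 348.7] 0.91 244 332 309 393
```

View pics/crop1.png

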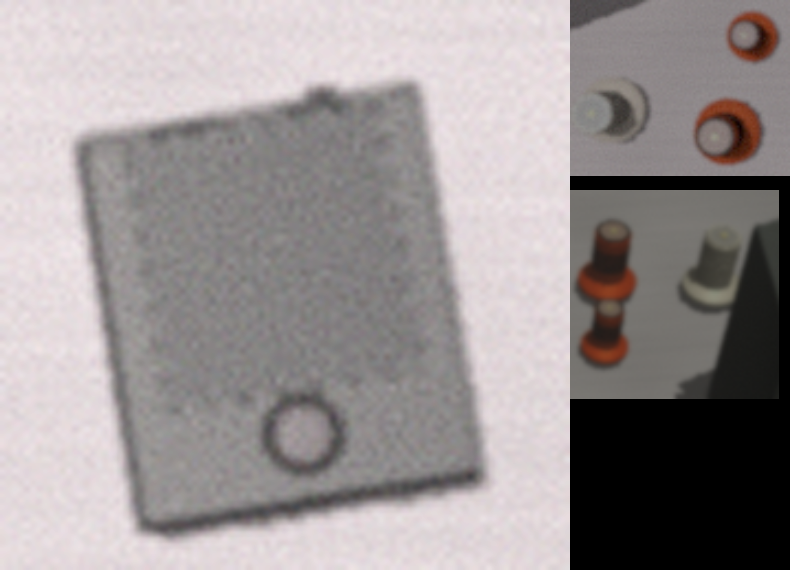

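```bash
cat >> h.py <<'E'
YAW=0.166
def rows(P,Rt,show=True):
    """shift/turn fractions from measured pose to target TCP pose"""
    s=env.state();R0=R.from_euler("xyz",s["tcp_rot"]);
    d=R0.inv().apply(np.array(P)-s["eef_pos"])/300;r=(R0.inv()*Rt).as_rotvec()/(np.pi/2)
    return np.r_[d,r].round(4).tolist()
def tool(tilt): # tilt>0: tool z leans to dock +x (leaning back over front)
    return R.from_euler("xyz",[np.pi,0,np.pi/2+YAW])*R.from_rotvec([-tilt,0,0])
E
python3 - <<'E'
from h import *
t=np.load("top0.npz");s=np.load("scene0.npz")
f=lambda x,y:(x/6+295-.42,y/6+205-.42)
b=onz(t,f(304,433),70.5);print("btn",b)
for p in[(80,140),(415,85),(480,470),(142,518)]:print(onz(t,f(*p),65.5))
u=np.array([np.cos(YAW),np.sin(YAW)]);print("origin from btn",b[:2]+50*u)
# scene cross-check of button & torch
print("btn scene",proj(s,b),"torch top proj",proj(s,[440.7,225.7,92]),proj(s,[440.7,225.7,0]),"top",proj(t,[440.7,225.7,92]))
save("crop2.png",np.clip(cv2.resize(s["image"][220:300,275:365],(720,640),interpolation=cv2.INTER_CUBIC)[:600]*2.0,0,255).astype(np.uint8))
print(rows([b[0],b[1],140],tool(0)))
E
```

```text
btn [526.3  10.4  70.5]
[635.8  93.1  65.5]
[656.  -32.2  65.5]
[512.5 -54.7  65.5]
[495.3  70.2  65.5]
origin from btn [575.61268049  18.66193335]
btn scene [np.float64(312.1921410601834), np.float64(236.07920904479582)] torch top proj [np.float64(394.1152210469111), np.float64(198.43259494949237)] [np.float64(390.43170921397245), np.float64(224.7490701825845)] top [np.float64(245.84554151274355), np.float64(316.8584929961353)]
[-1.3607, 1.5989, 0.2754, 0.0, -0.0001, -0.3634]
```

View pics/crop2.png

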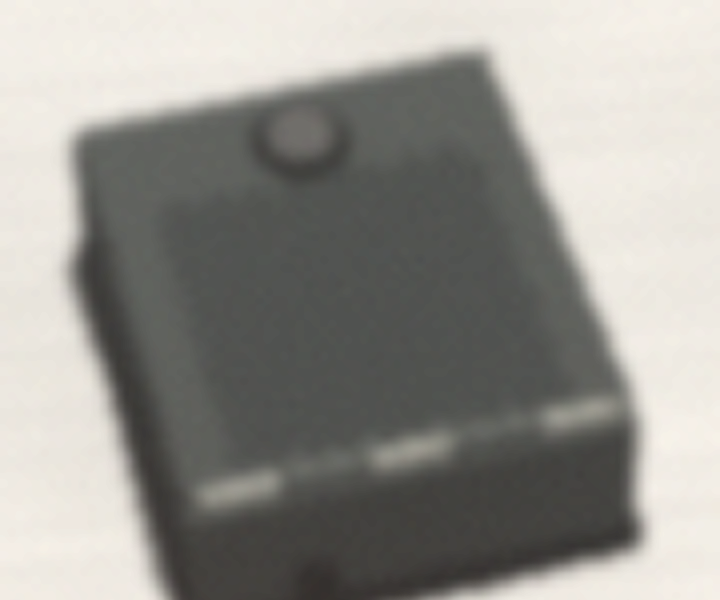

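Scene view: button centre near (312,236), against a predicted (312.2,236.1), so the dock pose is good. The crops confirm the larger orange torch, which is taller and wider than the other orange one. Moving over the button with the gripper shut.

>>> send_rows --moves '[[[-0.04,0.05,0,0,0,-0.02],[-0.12,0.14,0.01,0,0,-0.05],[-0.2,0.24,0.02,0,0,-0.08],[-0.29,0.34,0.03,0,0,-0.12],[-0.37,0.44,0.04,0,0,-0.16],[-0.46,0.54,0.06,0,0,-0.2],[-0.54,0.64,0.08,0,0,-0.24],[-0.63,0.74,0.1,0,0,-0.28],[-0.71,0.84,0.12,0,0,-0.32],[-0.8,0.94,0.14,0,0,-0.3634]]]' --grip 1

```text
t: 2.18
eef_pos: [411.5, 241.3, 180.7]
tcp_rot: [3.141, -0.0, 1.74]
ft_force: [0.2, 1.0, 0.4]
opening: 0.357
```

```bash
python3 - <<'E'
from h import *
s=env.state();print(s["t"],s["eef_pos"],s["tcp_rot"],s["joints"],s["opening"])
print(rows([526.3,10.4,90],tool(0)))
E
```

```text
2.1833 [411.51544882 241.30509264 180.66400193] [ 3.14067032e+00 -3.08156396e-04  1.74010329e+00] [ 3.91706627e-01  3.37518207e-01  1.96206132e+00  1.30310991e-04
  8.41045537e-01 -1.34848335e+00] 0.3569775779340993
[-0.8232, 0.2472, 0.3022, 0.0006, -0.0002, 0.0021]
```

>>> send_rows --moves '[[[-0.08,0.03,0.01,0,0,0],[-0.18,0.06,0.04,0,0,0],[-0.3,0.09,0.08,0,0,0],[-0.42,0.13,0.12,0,0,0],[-0.54,0.17,0.17,0,0,0.002],[-0.65,0.2,0.22,0,0,0.002],[-0.74,0.23,0.26,0,0,0.002],[-0.8,0.24,0.29,0,0,0.002],[-0.823,0.247,0.302,0,0,0.002],[-0.823,0.247,0.302,0,0,0.002],[-0.823,0.247,0.302,0,0,0.002]]]'

```text
t: 3.1
eef_pos: [524.5, 12.1, 90.2]
tcp_rot: [-3.141, -0.0, 1.733]
ft_force: [-0.6, 0.1, 0.2]
opening: 0.007
```

```bash
python3 - <<'E'
from h import *
s=env.state();print(s["t"],s["eef_pos"],s["tcp_rot"],s["opening"],s["ft_force"])
print(rows([526.3,10.4,80],tool(0)))
E
```

```text
3.1 [524.45518931  12.06968423  90.21706739] [-3.14131410e+00 -2.85812297e-04  1.73332272e+00] 0.006733762060200893 [-0.59990557  0.0630448   0.15174066]
[-0.0065, 0.0052, 0.0341, -0.0002, -0.0002, -0.0022]
```

>>> send_rows --moves '[[[-0.006,0.005,0.01,0,0,0],[-0.006,0.005,0.02,0,0,0],[-0.006,0.005,0.03,0,0,0],[-0.006,0.005,0.037,0,0,0],[-0.006,0.005,0.043,0,0,0],[-0.006,0.005,0.046,0,0,0],[-0.006,0.005,0.046,0,0,0]]]'

```text
t: 3.68
eef_pos: [526.5, 10.3, 76.2]
tcp_rot: [3.142, -0.0, 1.734]
ft_force: [0.1, 1.4, 3.2]
opening: 0.005
```

>>> send_rows --moves '[[[0,0,0.0017,0,0,0],[0,0,0.0033,0,0,0],[0,0,0.0033,0,0,0]]]'

```text
t: 3.93
eef_pos: [526.5, 10.1, 75.3]
tcp_rot: [3.141, -0.0, 1.734]
ft_force: [-1.3, 1.7, 3.9]
opening: -0.0
```

>>> send_rows --moves '[[[0,0,0.0015,0,0,0],[0,0,0.003,0,0,0],[0,0,0.003,0,0,0]]]'

```text
t: 4.18
eef_pos: [526.5, 10.0, 74.5]
tcp_rot: [3.141, -0.0, 1.734]
ft_force: [-1.2, 2.2, 6.8]
opening: 0.004
```

```bash
python3 - <<'E'
from h import *
# lid-following path: tool tilt = -k*theta ; finger corner (-10 along tool y, tip 8mm ahead of TCP)
s=env.state();print(s["t"],s["eef_pos"],s["tcp_rot"],s["ft_force"])
u=np.array([np.cos(YAW),np.sin(YAW),0]);O=np.array([526.3,10.4,0])+50*u;z=np.array([0,0,1.])
H=O+68*u+60*z
R0=R.from_euler("xyz",s["tcp_rot"])
def pose(th):
    a=-0.4*th; Rt=R0*R.from_rotvec([-a,0,0])
    C=H+128*(-np.cos(th)*u+np.sin(th)*z)+6*(np.sin(th)*u+np.cos(th)*z)
    return C-Rt.apply([0,-10,8]),Rt
p0,_=pose(0);print("p0",p0)
for th in np.radians([0,2,4,8,12,16,20,24,28,32,36,40,44,48,52,56,60,63]):
    p,Rt=pose(th);d=R0.inv().apply(p-p0)/300
    print(round(np.degrees(th)),d.round(3).tolist(),((R0.inv()*Rt).as_rotvec()/(np.pi/2)).round(3)[0],p.round(1))
E
```

```text
4.1833 [526.50242968  10.04786202  74.49132868] [ 3.14139202e+00 -5.66014842e-05  1.73362158e+00] [-1.18378603  2.23437454  6.81090467]
p0 [526.30368556  10.36797355  74.00200618]
0 [0.0, 0.0, 0.0] 0.0 [526.3  10.4  74. ]
2 [0.0, 0.001, -0.014] 0.009 [526.7  10.4  78.3]
4 [0.0, 0.003, -0.029] 0.018 [527.2  10.5  82.6]
8 [0.0, 0.008, -0.057] 0.036 [528.8  10.8  91.2]
12 [0.0, 0.016, -0.085] 0.053 [530.9  11.1  99.6]
16 [0.0, 0.025, -0.113] 0.071 [533.6  11.6 107.9]
20 [0.0, 0.036, -0.14] 0.089 [536.9  12.1 115.9]
24 [0.0, 0.049, -0.166] 0.107 [540.8  12.8 123.8]
28 [0.0, 0.064, -0.191] 0.124 [545.2  13.5 131.3]
32 [0.0, 0.081, -0.215] 0.142 [550.1  14.4 138.5]
36 [0.0, 0.099, -0.238] 0.16 [555.5  15.3 145.4]
40 [0.0, 0.119, -0.259] 0.178 [561.4  16.2 151.8]
44 [0.0, 0.14, -0.279] 0.196 [567.8  17.3 157.8]
48 [0.001, 0.163, -0.298] 0.213 [574.5  18.4 163.4]
52 [0.001, 0.187, -0.315] 0.231 [581.6  19.6 168.5]
56 [0.001, 0.212, -0.33] 0.249 [589.1  20.9 173.1]
60 [0.001, 0.239, -0.344] 0.267 [596.9  22.2 177.1]
63 [0.001, 0.259, -0.352] 0.28 [602.9  23.2 179.8]
```

Force jumped to 6.8 N, so the button is bottomed and the catch should be free. Following the lid up.

>>> send_rows --moves '[[[0,0,-0.006,0.004,0,0],[0,0.001,-0.014,0.009,0,0],[0,0.003,-0.029,0.018,0,0],[0,0.005,-0.043,0.027,0,0],[0,0.008,-0.057,0.036,0,0],[0,0.012,-0.071,0.044,0,0],[0,0.016,-0.085,0.053,0,0],[0,0.018,-0.09,0.056,0,0]]]'

```text
t: 4.85
eef_pos: [532.1, 10.8, 101.9]
tcp_rot: [-3.053, 0.0, 1.734]
ft_force: [-1.8, -0.7, 3.5]
opening: 0.005
```

```bash
python3 - <<'E'
from h import *
s=env.state();print(s["t"],s["eef_pos"],s["tcp_rot"],s["ft_force"])
c=env.read_camera("scene");np.savez("s1.npz",image=c["image"],mtx=c["mtx"],T=c["T"])
save("lid1.png",np.clip(cv2.resize(c["image"][140:310,220:420],(700,595),interpolation=cv2.INTER_CUBIC)*1.8,0,255).astype(np.uint8))
E
```

```text
4.85 [532.10999164  10.81840647 101.909787  ] [-3.05297581e+00  2.47196730e-04  1.73373865e+00] [-1.80908862 -0.68029165  3.49004451]
```

View pics/lid1.png

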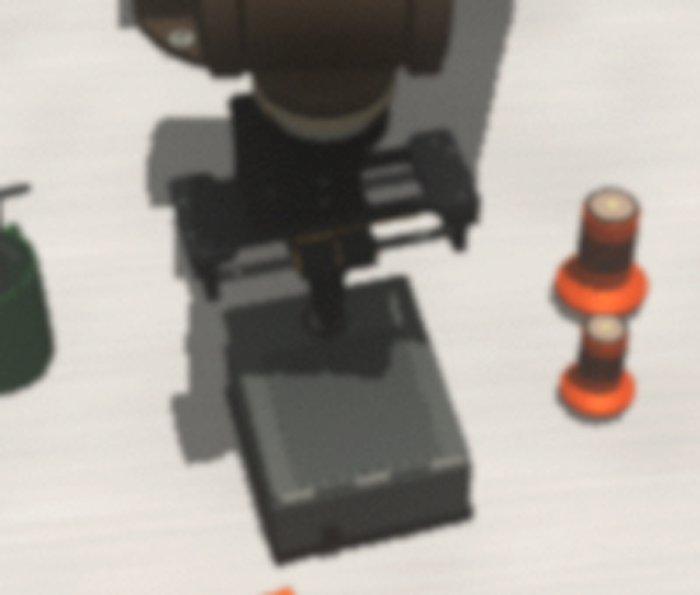

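The lid is up about 13° and held at the fingertip, around (325,320) in the crop, at about 3.5 N. Continuing.

```bash
cat > lid.py <<'E'
from h import *
s=env.state();print(s["t"],s["eef_pos"],s["tcp_rot"],s["ft_force"])
u=np.array([np.cos(YAW),np.sin(YAW),0]);O=np.array([526.3,10.4,0])+50*u;z=np.array([0,0,1.]);H=O+68*u+60*z
Rb=R.from_euler("xyz",[np.pi,0,1.7337])
def pose(th):
    Rt=Rb*R.from_rotvec([0.4*th,0,0])
    C=H+128*(-np.cos(th)*u+np.sin(th)*z)+6*(np.sin(th)*u+np.cos(th)*z)
    return C-Rt.apply([0,-10,8]),Rt
import sys
for th in map(float,sys.argv[1:]):
    print(th,rows(*pose(np.radians(th))))
E
python3 lid.py 13 15 17 19 21 23 25 27 29 31 33 35 37
```

```text
4.9 [532.19156849  10.81919958 101.84184222] [-3.05337265e+00  3.29867450e-04  1.73383190e+00] [-1.78613641  0.02130547  2.76156478]
13.0 [0.0018, -0.0018, 0.0006, 0.0016, 0.0002, 0.0001]
15.0 [0.0018, 0.0015, -0.0135, 0.0105, 0.0002, 0.0001]
17.0 [0.0018, 0.0054, -0.0275, 0.0194, 0.0002, 0.0001]
19.0 [0.0018, 0.0098, -0.0414, 0.0283, 0.0002, 0.0001]
21.0 [0.0018, 0.0146, -0.0551, 0.0372, 0.0002, 0.0001]
23.0 [0.0018, 0.02, -0.0687, 0.0461, 0.0002, 0.0001]
25.0 [0.0018, 0.0258, -0.082, 0.0549, 0.0002, 0.0001]
27.0 [0.0018, 0.0321, -0.0952, 0.0638, 0.0002, 0.0001]
29.0 [0.0019, 0.0389, -0.1081, 0.0727, 0.0002, 0.0001]
31.0 [0.0019, 0.0461, -0.1208, 0.0816, 0.0002, 0.0001]
33.0 [0.0019, 0.0538, -0.1333, 0.0905, 0.0002, 0.0]
35.0 [0.0019, 0.0619, -0.1455, 0.0994, 0.0002, 0.0]
37.0 [0.0019, 0.0705, -0.1574, 0.1083, 0.0002, 0.0]
```

>>> send_rows --moves '[[[0,0.001,-0.007,0.005,0,0],[0,0.002,-0.018,0.013,0,0],[0,0.006,-0.03,0.02,0,0],[0,0.01,-0.041,0.028,0,0],[0,0.015,-0.055,0.037,0,0],[0,0.02,-0.069,0.046,0,0],[0,0.026,-0.082,0.055,0,0],[0,0.032,-0.095,0.064,0,0],[0,0.039,-0.108,0.073,0,0],[0,0.046,-0.121,0.082,0,0],[0,0.054,-0.133,0.09,0,0],[0,0.058,-0.139,0.094,0,0]]]'

```text
t: 5.9
eef_pos: [552.8, 14.3, 141.8]
tcp_rot: [-2.905, 0.0, 1.734]
ft_force: [-1.7, 0.0, 3.0]
opening: 0.006
```

```bash
python3 lid.py 34 36 38 40 42 44 46 48 50 52 54 56 58 60 62 64 66
```

```text
5.9 [552.80763828  14.30775501 141.82664846] [-2.90464926e+00  1.39708644e-04  1.73378989e+00] [-1.69640611  0.00391006  2.9769528 ]
34.0 [0.0016, 0.0, -0.0005, 0.0003, 0.0001, 0.0]
36.0 [0.0017, 0.0065, -0.0137, 0.0092, 0.0001, 0.0]
38.0 [0.0017, 0.0134, -0.0266, 0.018, 0.0001, 0.0]
40.0 [0.0017, 0.0208, -0.0392, 0.0269, 0.0001, 0.0]
42.0 [0.0017, 0.0286, -0.0517, 0.0358, 0.0001, 0.0]
44.0 [0.0018, 0.0369, -0.0638, 0.0447, 0.0001, 0.0]
46.0 [0.0018, 0.0456, -0.0757, 0.0536, 0.0001, 0.0]
48.0 [0.0018, 0.0547, -0.0872, 0.0625, 0.0001, 0.0]
50.0 [0.0019, 0.0642, -0.0984, 0.0714, 0.0001, 0.0]
52.0 [0.0019, 0.0741, -0.1093, 0.0803, 0.0001, 0.0]
54.0 [0.0019, 0.0845, -0.1199, 0.0892, 0.0001, 0.0]
56.0 [0.002, 0.0951, -0.1301, 0.098, 0.0001, 0.0]
58.0 [0.002, 0.1062, -0.1399, 0.1069, 0.0001, 0.0]
60.0 [0.0021, 0.1176, -0.1493, 0.1158, 0.0001, 0.0]
62.0 [0.0021, 0.1293, -0.1584, 0.1247, 0.0001, 0.0]
64.0 [0.0021, 0.1413, -0.167, 0.1336, 0.0001, 0.0]
66.0 [0.0022, 0.1536, -0.1752, 0.1425, 0.0001, 0.0]
```

>>> send_rows --moves '[[[0,0.003,-0.007,0.005,0,0],[0,0.0065,-0.014,0.009,0,0],[0,0.0134,-0.0266,0.018,0,0],[0,0.021,-0.039,0.027,0,0],[0,0.029,-0.052,0.036,0,0],[0,0.037,-0.064,0.045,0,0],[0,0.0456,-0.076,0.054,0,0],[0,0.055,-0.087,0.0625,0,0],[0,0.064,-0.098,0.071,0,0],[0,0.074,-0.109,0.08,0,0],[0,0.0845,-0.12,0.089,0,0],[0,0.09,-0.125,0.093,0,0]]]'

```text
t: 6.9
eef_pos: [587.4, 20.0, 171.8]
tcp_rot: [-2.759, 0.0, 1.734]
ft_force: [-0.1, -1.7, 4.4]
opening: 0.006
```

```bash
python3 lid.py 55 56 57 58 59 60 61 62 63 64 66 68
```

```text
6.9 [587.44265104  19.97974658 171.75352673] [-2.75901647e+00  1.13994890e-04  1.73375211e+00] [-0.09330014 -1.66791244  4.42947674]
55.0 [0.0021, -0.0006, -0.0005, 0.0009, 0.0001, 0.0]
56.0 [0.0021, 0.004, -0.0063, 0.0053, 0.0001, 0.0]
57.0 [0.0021, 0.0087, -0.012, 0.0098, 0.0001, 0.0]
58.0 [0.0021, 0.0135, -0.0176, 0.0142, 0.0001, 0.0]
59.0 [0.0021, 0.0184, -0.0231, 0.0187, 0.0001, 0.0]
60.0 [0.0022, 0.0233, -0.0286, 0.0231, 0.0001, 0.0]
61.0 [0.0022, 0.0284, -0.0339, 0.0276, 0.0001, 0.0]
62.0 [0.0022, 0.0336, -0.0392, 0.032, 0.0001, 0.0]
63.0 [0.0022, 0.0389, -0.0444, 0.0364, 0.0001, 0.0]
64.0 [0.0022, 0.0443, -0.0495, 0.0409, 0.0001, 0.0]
66.0 [0.0023, 0.0553, -0.0594, 0.0498, 0.0001, 0.0]
68.0 [0.0023, 0.0667, -0.0689, 0.0587, 0.0001, 0.0]
```

>>> send_rows --moves '[[[0,0.004,-0.006,0.005,0,0],[0,0.009,-0.012,0.01,0,0],[0,0.0135,-0.0176,0.014,0,0],[0,0.018,-0.023,0.019,0,0],[0,0.023,-0.0286,0.023,0,0],[0,0.028,-0.034,0.0276,0,0],[0,0.034,-0.039,0.032,0,0],[0,0.039,-0.044,0.036,0,0],[0,0.044,-0.0495,0.041,0,0],[0,0.055,-0.059,0.05,0,0],[0,0.067,-0.069,0.059,0,0]]]'

```text
t: 7.82
eef_pos: [613.1, 24.5, 183.2]
tcp_rot: [-2.666, -0.0, 1.734]
ft_force: [0.5, -0.5, -0.1]
opening: 0.002
```

```bash
python3 - <<'E'
from h import *
s=env.state();print(s["t"],s["eef_pos"],s["tcp_rot"],s["ft_force"],s["joints"])
c=env.read_camera("scene")
save("lid2.png",np.clip(cv2.resize(c["image"][120:310,220:430],(663,600),interpolation=cv2.INTER_CUBIC)*1.8,0,255).astype(np.uint8))
# leave: up, level out
P=np.array(s["eef_pos"])
for p in ([620,25,260],[560,60,290],[440.7-180*np.sin(.6),225.7,58+11+180]):
    print(p,rows(p,tool(0)))
E
```

```text
7.8167 [613.09138949  24.45703532 183.18169831] [-2.66571949e+00 -3.76098500e-04  1.73363822e+00] [ 0.49330266 -0.47565584 -0.09338682] [-0.02997793  0.71137492  1.32621713 -0.08757113  1.57234929 -1.74294069]
[620, 25, 260] [-0.0018, -0.0994, -0.2373, -0.3032, -0.0007, -0.0019]
[560, 60, 290] [0.1458, -0.3038, -0.2443, -0.3032, -0.0007, -0.0019]
[np.float64(339.06435478889364), 225.7, 249] [0.8102, -0.8073, 0.1695, -0.3032, -0.0007, -0.0019]
```

View pics/lid2.png

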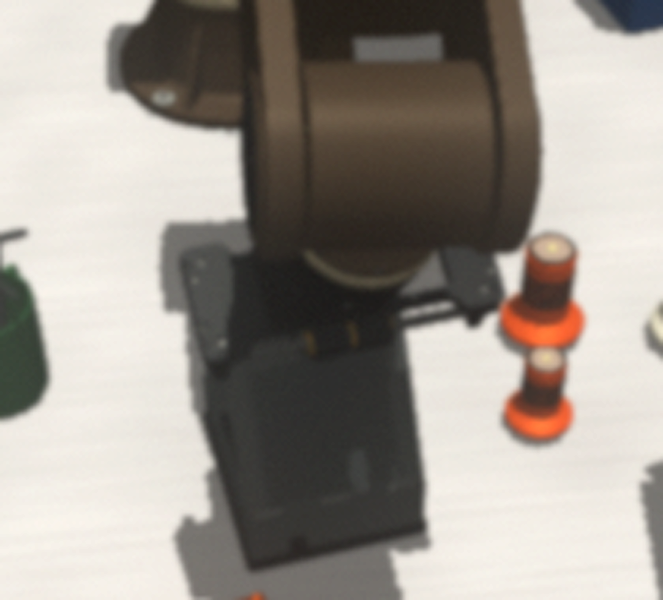

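The lid is open at its stop: I see its inner side standing up, and fingertip force is now about 0. Next I'll fit a quick kinematic model to check that the leaning grasp is within joint ranges.

```bash
cat > kin.py <<'E'
from h import *
from scipy.optimize import least_squares
D=[([1.06036722,.491561516,1.55945906,1.5e-5,1.09167687,-.105576],[246.02,574.29,222.06],[-3.14146,.001097,1.165936]),
([.391706627,.337518207,1.96206132,.00013,.841045537,-1.34848335],[411.515,241.305,180.664],[3.14067,-.000308,1.740103]),
([-.02997793,.71137492,1.32621713,-.08757113,1.57234929,-1.74294069],[613.0914,24.457,183.1817],[-2.66571949,-.000376,1.733638])]
def fk(q,p):
    a,b,e,h,L,k=p
    A=R.from_euler("z",q[0]);B=A*R.from_euler("y",q[1]);C=B*R.from_euler("y",q[2]);E=C*R.from_euler("z",q[3])*R.from_euler("y",q[4])
    T=E*R.from_euler("z",q[5]+np.pi)
    return np.array([0,0,h])+A.apply([k,0,0])+B.apply([0,0,a])+C.apply([e,0,b])+T.apply([0,0,L]),T
sol=least_squares(lambda p:np.concatenate([fk(q,p)[0]-x for q,x,_ in D]),[700,400,0,100,300,0])
p=sol.x
LO=np.array([-3.1,-.84,.05,-1.13,.06,-2.69]);HI=np.array([3.1,2.19,2.79,4.28,2.93,2.69])
def ik(P,Rt,q0):
    def f(q):
        x,T=fk(q,p);return np.r_[(x-P)/100,(T.inv()*Rt).as_rotvec()]
    best=None
    for i in range(6):
        r=least_squares(f,np.clip(np.array(q0)+np.random.default_rng(i).normal(0,.15*i,6),LO+.01,HI-.01),bounds=(LO,HI))
        if best is None or r.cost<best.cost:best=r
    return best.x,best.cost
def ft(phi,al): return R.from_euler("xyz",[np.pi,0,phi-np.pi/2])*R.from_rotvec([al,0,0])   # flipped, lean dir phi
def fn(phi,al): return R.from_euler("xyz",[np.pi,0,phi+np.pi/2])*R.from_rotvec([-al,0,0])
E
python3 - <<'E'
from kin import *
print(p.round(1),np.abs(sol.fun).max(),[np.abs((fk(q,p)[1].inv()*R.from_euler("xyz",e)).as_rotvec()).max().round(4) for q,_,e in D])
for nm,f,q6 in(("flip",ft,.5),("norm",fn,-1.5)):
  for al in(.55,.7):
    for n,G,phis in(("torch",[440.7,225.7,58],[.166,.6,1.2,1.57,1.9,2.3]),("seat",[558.8,15.8,78],[.166,.0,-.2]),("up",[500,10,140],[.166])):
      for ph in phis:
        Rt=f(ph,al);q,c=ik(np.array(G)+Rt.apply([0,0,11]),Rt,[.3,.3,2,0,.6,q6])
        print(nm,al,n,ph,q.round(2).tolist(),f"{c:.1e}" )
E
```

```text
[ 26.5 378.  380.6 680.9 -11.3 436. ] 60.62781534488781 [np.float64(0.0), np.float64(0.0), np.float64(0.0)]
flip 0.55 torch 0.166 [0.47, 2.19, 0.08, -0.55, 0.33, 2.34] 4.2e-01
flip 0.55 torch 0.6 [0.48, 2.19, 0.08, 0.26, 0.28, 1.22] 4.2e-01
flip 0.55 torch 1.2 [0.49, 2.19, 0.09, 0.82, 0.54, 0.21] 4.2e-01
flip 0.55 torch 1.57 [0.5, 2.19, 0.09, 0.84, 0.74, -0.11] 4.2e-01
flip 0.55 torch 1.9 [0.5, 2.19, 0.1, 0.79, 0.92, -0.35] 4.2e-01
flip 0.55 torch 2.3 [0.5, 2.19, 0.11, 0.67, 1.11, -0.62] 4.1e-01
flip 0.55 seat 0.166 [0.03, 2.12, 0.05, 0.2, 0.4, 1.27] 3.3e-01
flip 0.55 seat 0.0 [0.03, 2.12, 0.05, -0.04, 0.38, 1.63] 3.3e-01
flip 0.55 seat -0.2 [0.02, 2.12, 0.05, -0.32, 0.41, 2.05] 3.3e-01
flip 0.55 up 0.166 [0.02, 2.19, 0.06, 0.22, 0.35, 1.24] 5.7e-03
flip 0.7 torch 0.166 [0.46, 2.19, 0.08, -0.92, 0.24, 2.69] 4.1e-01
flip 0.7 torch 0.6 [0.48, 2.19, 0.08, 0.65, 0.14, 0.83] 4.1e-01
flip 0.7 torch 1.2 [0.49, 2.19, 0.08, 1.14, 0.52, -0.06] 4.0e-01
flip 0.7 torch 1.57 [0.5, 2.19, 0.09, 1.07, 0.77, -0.28] 4.0e-01
flip 0.7 torch 1.9 [0.5, 2.19, 0.1, 0.97, 0.98, -0.45] 4.0e-01
flip 0.7 torch 2
[... 916 characters left out ...]
66 [0.02, 2.19, 0.06, 0.22, 0.35, -1.9] 5.7e-03
norm 0.7 torch 0.166 [0.46, 2.19, 0.08, -1.02, 0.24, -0.35] 4.0e-01
norm 0.7 torch 0.6 [0.48, 2.19, 0.08, 0.65, 0.14, -2.31] 4.1e-01
norm 0.7 torch 1.2 [0.49, 2.19, 0.08, 0.68, 0.47, -2.69] 4.3e-01
norm 0.7 torch 1.57 [0.5, 2.19, 0.09, 0.49, 0.63, -2.69] 5.1e-01
norm 0.7 torch 1.9 [0.51, 2.19, 0.09, 0.33, 0.74, -2.69] 6.4e-01
norm 0.7 torch 2.3 [0.52, 2.19, 0.1, 0.13, 0.83, -2.69] 8.8e-01
norm 0.7 seat 0.166 [0.03, 2.12, 0.05, 0.39, 0.25, -2.05] 3.2e-01
norm 0.7 seat 0.0 [0.03, 2.12, 0.05, -0.09, 0.23, -1.47] 3.2e-01
norm 0.7 seat -0.2 [0.02, 2.12, 0.05, -0.58, 0.28, -0.84] 3.2e-01
norm 0.7 up 0.166 [0.02, 2.19, 0.06, 0.45, 0.21, -2.12] 4.1e-03
```

```bash
sed -i 's/A.apply(\[k,0,0\])/A.apply([0,k,0])/; s/\[700,400,0,100,300,0\]/[600,500,0,100,300,66]/' kin.py
cat > t.py <<'E'
from kin import *
print(p.round(1),sol.fun.round(1))
for nm,f,q6 in(("flip",ft,.5),("norm",fn,-1.5)):
  for al in(.55,.7):
    for n,G,phis in(("torch",[440.7,225.7,58],[.166,.6,1.2,1.57,1.9]),("seat",[558.8,15.8,78],[.166,-.2]),("up",[500,10,140],[.166])):
      for ph in phis:
        Rt=f(ph,al);q,c=ik(np.array(G)+Rt.apply([0,0,11]),Rt,[.3,.3,2,0,.6,q6])
        print(nm,al,n,ph,q.round(2).tolist(),f"{c:.1e}" )
E
python3 t.py
```

```text
[586.8 411.   43.1 196.7 263.9  65.9] [ 0. -0. -0. -0.  0.  0. -0.  0.  0.]
flip 0.55 torch 0.166 [0.4, 0.59, 2.35, 3.5, 0.36, -1.71] 1.2e-28
flip 0.55 torch 0.6 [0.25, 0.59, 2.37, 2.63, 0.38, -1.4] 8.7e-32
flip 0.55 torch 1.2 [0.09, 0.6, 2.27, 1.56, 0.49, -1.03] 6.7e-31
flip 0.55 torch 1.57 [0.06, 0.62, 2.16, 1.1, 0.63, -0.93] 4.3e-28
flip 0.55 torch 1.9 [0.07, 0.65, 2.06, 0.81, 0.77, -0.94] 1.1e-30
flip 0.55 seat 0.166 [-0.17, 0.57, 2.2, 2.29, 0.23, -1.02] 9.5e-31
flip 0.55 seat -0.2 [-0.06, 0.57, 2.2, 3.56, 0.18, -1.86] 4.1e-27
flip 0.55 up 0.166 [-0.21, 0.38, 2.29, 1.82, 0.2, -0.58] 7.4e-31
flip 0.7 torch 0.166 [0.42, 0.65, 2.43, 3.42, 0.64, -1.6] 4.5e-30
flip 0.7 torch 0.6 [0.21, 0.65, 2.45, 2.74, 0.67, -1.55] 9.9e-29
flip 0.7 torch 1.2 [0.02, 0.65, 2.32, 1.76, 0.65, -1.31] 9.4e-29
flip 0.7 torch 1.57 [-0.01, 0.67, 2.18, 1.24, 0.75, -1.14] 7.2e-31
flip 0.7 torch 1.9 [0.01, 0.7, 2.05, 0.91, 0.89, -1.08] 1.7e-30
flip 0.7 seat 0.166 [-0.19, 0.6, 2.29, 2.62, 0.47, -1.38] 1.8e-30
flip 0.7 seat -0.2 [-0.04, 0.6, 2.28, 3.37, 0.45, -1.66] 8.3e-31
flip 0.7 up 0.166 [-0.25, 0.41, 2.38, 2.
[... 388 characters left out ...]
.55, 2.12, 0.87, 0.09, -2.69] 1.0e-02
norm 0.55 seat -0.2 [-0.07, 0.55, 2.13, -1.13, 0.06, -0.32] 6.4e-03
norm 0.55 up 0.166 [-0.16, 0.37, 2.23, 0.84, 0.14, -2.69] 5.6e-03
norm 0.7 torch 0.166 [0.37, 0.54, 2.23, -1.13, 0.06, -0.26] 6.2e-02
norm 0.7 torch 0.6 [0.32, 0.54, 2.23, 0.88, 0.06, -2.69] 6.8e-02
norm 0.7 torch 1.2 [0.33, 0.54, 2.19, 0.38, 0.17, -2.69] 1.3e-01
norm 0.7 torch 1.57 [0.36, 0.54, 2.18, 0.08, 0.18, -2.69] 2.1e-01
norm 0.7 torch 1.9 [0.37, 0.55, 2.23, -0.26, 0.06, -2.69] 2.9e-01
norm 0.7 seat 0.166 [-0.11, 0.55, 2.13, 0.89, 0.06, -2.69] 4.0e-02
norm 0.7 seat -0.2 [-0.07, 0.55, 2.12, -1.13, 0.06, -0.32] 3.3e-02
norm 0.7 up 0.166 [-0.13, 0.36, 2.25, 0.88, 0.07, -2.69] 2.9e-02
```

The model fits exactly. The feasible route is the wrist-flipped branch: grasp leaning 0.7 rad with lean azimuth 0.6, then seat at azimuth 0.166. Planning the transfer.

```bash
cat >> kin.py <<'E'
def rel(q_or_pose,ref):
    P,T=q_or_pose;P0,T0=ref
    return np.r_[T0.inv().apply(P-P0)/300,(T0.inv()*T).as_rotvec()/(np.pi/2)]
def show(rs):print("["+", ".join("["+", ".join(f"{v:.3f}" for v in r)+"]" for r in rs)+"]")
def now():
    s=env.state();return s,(s["eef_pos"],R.from_euler("xyz",s["tcp_rot"]))
E
cat > plan.py <<'E'
from kin import *
s,ref=now();q0=s["joints"]
print(np.abs(fk(q0,p)[0]-ref[0]).max())
J1,c1=ik(np.array([470,120,270.]),tool(0),[.2,.3,1.9,0,.9,-1.5])
Rt=ft(.6,.7);J2,c2=ik(np.array([440.7,225.7,168])+Rt.apply([0,0,11]),Rt,[.21,.5,2.4,2.7,.6,-1.5])
J3,c3=ik(np.array([440.7,225.7,58])+Rt.apply([0,0,11]),Rt,J2)
print(c1,c2,c3);np.savez("plan.npz",J1=J1,J2=J2,J3=J3);print(J1.round(2),J2.round(2),J3.round(2))
# seg A
Wp=[(ref[0]+[4,0.7,20],ref[1]*R.from_rotvec([-.06,0,0])),(ref[0]+[0,0,50],ref[1]*R.from_rotvec([-.17,0,0])),([600,26,265],ref[1]*R.from_rotvec([-.28,0,0])),([572,32,272],ref[1]*R.from_rotvec([-.38,0,0])),([540,50,272],ref[1]*R.from_rotvec([-.46,0,0]))]
Wp+=[([517,75,272],tool(0)),([493,97,271],tool(0)),([478,112,270],tool(0)),fk(J1,p),fk(J1,p)]
show([rel(w,ref) for w in Wp])
for i in range(0,25,3):
    q=J1+(J2-J1)*i/24;P,T=fk(q,p);z=T.apply([0,0,1]);tip=P+8*z;pal=P-70*z
    print(i,q.round(2)[2:],"tip",tip.round(0),"palm",pal.round(0),"tilt",round(np.degrees(np.arccos(-z[2]))))
E
python3 plan.py
```

```text
0.0018226296307410905
1.3496533257701601e-30 8.40795223952567e-31 6.272052932117914e-27
[ 0.11  0.24  1.83 -0.    1.08 -1.62] [ 0.21  0.33  2.37  2.29  0.33 -1.05] [ 0.21  0.65  2.45  2.74  0.67 -1.55]
[[0.000, -0.019, -0.065, -0.038, 0.000, -0.000], [0.000, -0.076, -0.148, -0.108, 0.000, 0.000], [0.012, -0.165, -0.222, -0.178, 0.000, 0.000], [0.047, -0.255, -0.202, -0.242, 0.000, 0.000], [0.124, -0.340, -0.158, -0.293, -0.000, -0.000], [0.218, -0.395, -0.130, -0.303, -0.001, -0.002], [0.304, -0.453, -0.096, -0.303, -0.001, -0.002], [0.361, -0.488, -0.074, -0.303, -0.001, -0.002], [0.392, -0.507, -0.064, -0.303, -0.001, -0.002], [0.392, -0.507, -0.064, -0.303, -0.001, -0.002]]plan.py:14: RuntimeWarning: invalid value encountered in arccos
  print(i,q.round(2)[2:],"tip",tip.round(0),"palm",pal.round(0),"tilt",round(np.degrees(np.arccos(-z[2]))))
Traceback (most recent call last):
  File "plan.py", line 14, in <module>
    print(i,q.round(2)[2:],"tip",tip.round(0),"palm",pal.round(0),"tilt",round(np.degrees(np.arccos(-z[2]))))
                                                                         ~~~~~^^^^^^^^^^^^^^^^^^^^^^^^^^^^^^
ValueError: cannot convert float NaN to integer
```

>>> send_rows --moves '[[[0,-0.019,-0.065,-0.038,0,0],[0,-0.076,-0.148,-0.108,0,0],[0.012,-0.165,-0.222,-0.178,0,0],[0.047,-0.255,-0.202,-0.242,0,0],[0.124,-0.34,-0.158,-0.293,0,0],[0.218,-0.395,-0.13,-0.303,0,0],[0.304,-0.453,-0.096,-0.303,0,0],[0.361,-0.488,-0.074,-0.303,0,0],[0.392,-0.507,-0.064,-0.303,0,0],[0.392,-0.507,-0.064,-0.303,0,0]]]'

```text
t: 8.7
eef_pos: [468.1, 120.9, 270.1]
tcp_rot: [3.14, -0.0, 1.736]
ft_force: [0.4, -0.2, 0.1]
opening: 0.002
```

```bash
cat > planB.py <<'E'
from kin import *
import sys
s,ref=now();d=np.load("plan.npz");J2=d["J2"];q0=s["joints"];n=int(sys.argv[1])
print(s["t"],ref[0].round(1),q0.round(3),s["ft_force"].round(1))
S=lambda x:x
rs=[]
for i in range(1,n+1):
    q=q0+(J2-q0)*i/n;P,T=fk(q,p);z=T.apply([0,0,1])
    if i%2==0:print(i,"tip",(P+8*z).round(0),"palm",(P-70*z).round(0),"zz",z[2].round(2))
    if i<=12:rs.append(rel((P,T),ref))
show(rs)
E
python3 planB.py 24
```

```text
8.7 [468.1 120.9 270.1] [ 0.116  0.236  1.83   0.     1.074 -1.62 ] [ 0.4 -0.2  0.1]
2 tip [458. 168. 247.] palm [458. 155. 324.] zz -0.99
4 tip [452. 210. 238.] palm [451. 186. 313.] zz -0.95
6 tip [449. 245. 235.] palm [446. 212. 305.] zz -0.9
8 tip [451. 274. 233.] palm [444. 233. 299.] zz -0.84
10 tip [456. 294. 233.] palm [443. 247. 294.] zz -0.79
12 tip [462. 306. 231.] palm [444. 256. 289.] zz -0.74
14 tip [469. 309. 227.] palm [445. 259. 282.] zz -0.7
16 tip [475. 304. 220.] palm [445. 256. 273.] zz -0.68
18 tip [477. 293. 208.] palm [442. 248. 261.] zz -0.68
20 tip [475. 277. 193.] palm [436. 236. 247.] zz -0.69
22 tip [467. 256. 174.] palm [425. 221. 231.] zz -0.72
24 tip [451. 233. 153.] palm [409. 204. 213.] zz -0.76
[[0.079, -0.005, 0.029, -0.005, 0.052, 0.043], [0.155, -0.008, 0.051, -0.008, 0.103, 0.089], [0.226, -0.009, 0.068, -0.010, 0.152, 0.138], [0.293, -0.007, 0.081, -0.010, 0.199, 0.189], [0.354, -0.003, 0.089, -0.009, 0.244, 0.244], [0.408, 0.004, 0.095, -0.007, 0.287, 0.300], [0.457, 0.012, 0.098, -0.004, 0.328, 0.359], [0.498, 0.022, 0.100, 0.000, 0.367, 0.421], [0.533, 0.034, 0.101, 0.006, 0.403, 0.484], [0.561, 0.047, 0.103, 0.012, 0.436, 0.550], [0.581, 0.060, 0.106, 0.019, 0.467, 0.617], [0.595, 0.073, 0.110, 0.027, 0.496, 0.687]]
```

```bash
sed -i 's/P,T=fk(q,p);z/q[0]-=.2*np.sin(np.pi*i\/n);P,T=fk(q,p);z/' planB.py; python3 planB.py 24
```

```text
8.7 [468.1 120.9 270.1] [ 0.116  0.236  1.83   0.     1.074 -1.62 ] [ 0.4 -0.2  0.1]
2 tip [466. 144. 247.] palm [466. 131. 324.] zz -0.99
4 tip [470. 164. 238.] palm [467. 140. 313.] zz -0.95
6 tip [480. 180. 235.] palm [471. 147. 305.] zz -0.9
8 tip [491. 192. 233.] palm [477. 153. 299.] zz -0.84
10 tip [504. 201. 233.] palm [483. 158. 294.] zz -0.79
12 tip [514. 208. 231.] palm [486. 163. 289.] zz -0.74
14 tip [520. 213. 227.] palm [487. 168. 282.] zz -0.7
16 tip [520. 218. 220.] palm [482. 175. 273.] zz -0.68
18 tip [514. 223. 208.] palm [473. 183. 261.] zz -0.68
20 tip [500. 228. 193.] palm [457. 191. 247.] zz -0.69
22 tip [479. 231. 174.] palm [436. 199. 231.] zz -0.72
24 tip [451. 233. 153.] palm [409. 204. 213.] zz -0.76
[[0.037, 0.000, 0.029, -0.005, 0.052, 0.060], [0.072, 0.005, 0.051, -0.011, 0.103, 0.122], [0.103, 0.015, 0.068, -0.016, 0.152, 0.186], [0.131, 0.029, 0.081, -0.020, 0.199, 0.253], [0.155, 0.046, 0.089, -0.024, 0.244, 0.320], [0.176, 0.065, 0.095, -0.028, 0.288, 0.389], [0.194, 0.086, 0.098, -0.030, 0.330, 0.458], [0.208, 0.108, 0.100, -0.032, 0.369, 0.528], [0.220, 0.130, 0.101, -0.032, 0.407, 0.598], [0.230, 0.151, 0.103, -0.031, 0.442, 0.668], [0.239, 0.170, 0.106, -0.028, 0.475, 0.738], [0.247, 0.185, 0.110, -0.023, 0.506, 0.807]]
```

>>> send_rows --moves '[[[0.037,0,0.029,-0.005,0.052,0.06],[0.072,0.005,0.051,-0.011,0.103,0.122],[0.103,0.015,0.068,-0.016,0.152,0.186],[0.131,0.029,0.081,-0.02,0.199,0.253],[0.155,0.046,0.089,-0.024,0.244,0.32],[0.176,0.065,0.095,-0.028,0.288,0.389],[0.194,0.086,0.098,-0.03,0.33,0.458],[0.208,0.108,0.1,-0.032,0.369,0.528],[0.22,0.13,0.101,-0.032,0.407,0.598],[0.23,0.151,0.103,-0.031,0.442,0.668],[0.239,0.17,0.106,-0.028,0.475,0.738],[0.247,0.185,0.11,-0.023,0.506,0.807]]]' --grip -1

```text
t: 9.7
eef_pos: [513.8, 200.7, 236.5]
tcp_rot: [-2.653, -0.582, 0.248]
ft_force: [0.2, 0.2, -0.9]
opening: 0.791
```

```bash
sed -i 's/q\[0\]-=.2\*np.sin(np.pi\*i\/n);//' planB.py; python3 planB.py 12
```

```text
9.7 [513.8 200.7 236.5] [-0.04   0.288  2.096  1.147  0.702 -1.336] [ 0.2  0.2 -0.9]
2 tip [516. 225. 227.] palm [484. 179. 281.] zz -0.7
4 tip [513. 237. 219.] palm [477. 193. 272.] zz -0.68
6 tip [506. 243. 208.] palm [466. 201. 260.] zz -0.68
8 tip [493. 244. 192.] palm [452. 206. 246.] zz -0.69
10 tip [475. 240. 174.] palm [433. 206. 230.] zz -0.72
12 tip [451. 233. 153.] palm [409. 204. 213.] zz -0.76
[[0.004, -0.026, 0.025, 0.001, 0.023, 0.062], [0.004, -0.047, 0.047, -0.000, 0.044, 0.126], [-0.001, -0.063, 0.067, -0.003, 0.063, 0.191], [-0.012, -0.075, 0.085, -0.007, 0.079, 0.257], [-0.028, -0.084, 0.102, -0.013, 0.094, 0.323], [-0.050, -0.089, 0.116, -0.021, 0.107, 0.391], [-0.077, -0.091, 0.129, -0.030, 0.118, 0.459], [-0.111, -0.091, 0.140, -0.042, 0.127, 0.527], [-0.150, -0.089, 0.149, -0.056, 0.135, 0.595], [-0.195, -0.087, 0.157, -0.072, 0.142, 0.664], [-0.246, -0.084, 0.162, -0.090, 0.148, 0.733], [-0.303, -0.081, 0.165, -0.110, 0.153, 0.801]]
```

>>> send_rows --moves '[[[0.004,-0.026,0.025,0.001,0.023,0.062],[0.004,-0.047,0.047,0,0.044,0.126],[-0.001,-0.063,0.067,-0.003,0.063,0.191],[-0.012,-0.075,0.085,-0.007,0.079,0.257],[-0.028,-0.084,0.102,-0.013,0.094,0.323],[-0.05,-0.089,0.116,-0.021,0.107,0.391],[-0.077,-0.091,0.129,-0.03,0.118,0.459],[-0.111,-0.091,0.14,-0.042,0.127,0.527],[-0.15,-0.089,0.149,-0.056,0.135,0.595],[-0.195,-0.087,0.157,-0.072,0.142,0.664],[-0.246,-0.084,0.162,-0.09,0.148,0.733],[-0.303,-0.081,0.165,-0.11,0.153,0.801]]]'

```text
t: 10.7
eef_pos: [445.4, 229.7, 159.1]
tcp_rot: [-2.443, 0.0, -0.969]
ft_force: [0.5, 0.5, 0.4]
opening: 1.003
```

```bash
python3 - <<'E'
from kin import *
s,ref=now();print(s["t"],ref[0].round(1),s["joints"].round(2),s["opening"])
Rt=ft(.6,.7);G=np.array([440.7,225.7,0])
f=lambda h:(G+[0,0,h]+Rt.apply([0,0,11]),Rt)
show([rel(f(h),ref) for h in(168,140,110,85,58)])
c=env.read_camera("wrist");im=c["image"];M=np.array(c["mount"]);K=c["mtx"]
# project predicted torch top & flange centre into wrist picture
for Pw in([440.7,225.7,92],[440.7,225.7,18.5]):
    pt=ref[1].inv().apply(np.array(Pw)-ref[0]);pc=M[:3,:3].T@(pt-M[:3,3]);d=np.array([pc[0],-pc[1],-pc[2]]);r=np.hypot(d[0],d[1]);th=np.arctan2(r,d[2])
    print("pred",Pw,K[0][2]+K[0][0]*th*d[0]/r,K[1][2]+K[1][1]*th*d[1]/r)
save("wrist1.png",np.clip(im*1.5,0,255).astype(np.uint8))
E
```

```text
10.7 [445.4 229.7 159.1] [ 0.21  0.33  2.37  2.29  0.33 -1.05] 1.0027734768658634
[[0.002, -0.003, 0.001, 0.001, 0.001, 0.001], [0.002, 0.057, 0.072, 0.001, 0.001, 0.001], [0.002, 0.121, 0.149, 0.001, 0.001, 0.001], [0.002, 0.174, 0.213, 0.001, 0.001, 0.001], [0.002, 0.232, 0.282, 0.001, 0.001, 0.001]]
pred [440.7, 225.7, 92] 326.08344423233166 329.6775066394742
pred [440.7, 225.7, 18.5] 326.05494687961163 345.5808089858319
```

View pics/wrist1.png

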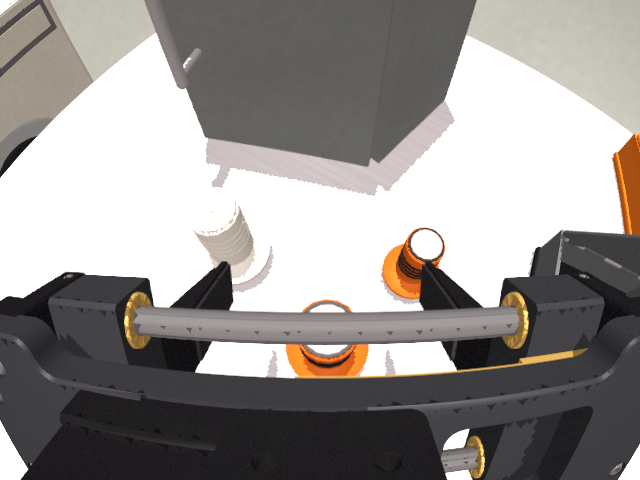

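In the wrist view the target torch's top is at (328,325), against a predicted (326,330), centred between the jaws. Descending and gripping.

>>> send_rows --moves '[[[0.002,0.015,0.02,0,0,0],[0.002,0.05,0.062,0,0,0],[0.002,0.085,0.105,0,0,0],[0.002,0.12,0.148,0,0,0],[0.002,0.155,0.19,0,0,0],[0.002,0.19,0.232,0,0,0],[0.002,0.215,0.262,0,0,0],[0.002,0.228,0.277,0,0,0],[0.002,0.232,0.282,0,0,0],[0.002,0.232,0.282,0,0,0],[0.002,0.232,0.282,0,0,0]]]'

```text
t: 11.67
eef_pos: [446.4, 230.4, 50.7]
tcp_rot: [-2.441, -0.002, -0.964]
ft_force: [0.8, -0.6, -0.1]
opening: 0.995
```

>>> send_rows --moves '[[[0,0,0,0,0,0],[0,0,0,0,0,0],[0,0,0,0,0,0],[0,0,0,0,0,0],[0,0,0,0,0,0],[0,0,0,0,0,0],[0,0,0,0,0,0],[0,0,0,0,0,0],[0,0,0,0,0,0]]]' --grip 1

```text
t: 12.42
eef_pos: [445.9, 230.4, 50.3]
tcp_rot: [-2.442, -0.002, -0.964]
ft_force: [-0.4, 0.3, -1.8]
opening: 0.439
```

```bash
cat > planC.py <<'E'
from kin import *
s,ref=now();print(s["t"],ref[0].round(1),s["tcp_rot"].round(4),s["joints"].round(2),s["opening"],s["ft_force"].round(2))
g0=ref[0]-ref[1].apply([0,0,11]);u=np.array([np.cos(YAW),np.sin(YAW),0])
seat=np.array([526.3,10.4,0])+33*u;h=g0[2]  # grasp height on torch (underside z=0)
al=.7;R1=ref[1];R2=R.from_rotvec([0,0,.166-.6])*R1   # turn about world z only: torch stays upright
S=np.array([*seat[:2],h]);np.savez("grasp.npz",h=h,S=S,R2=R2.as_quat(),off=g0-np.array([440.7,225.7,h]))
print("h",h,"off",(g0-[440.7,225.7,h]).round(1),"seat",seat)
q,c=ik(S+[0,0,20]+R2.apply([0,0,11]),R2,s["joints"]);print("final",q.round(2),c)
pre=S+np.array([0,0,45])-75*u+[0,0,55]   # 45deg back-up
a=g0+[0,0,110]
W=[(g0+[0,0,20],0),(g0+[0,0,50],0),(g0+[0,0,85],0),(g0+[0,0,110],.05)]
W+=[(a+(pre-a)*f,f) for f in np.linspace(.1,1,9)]
for w,f in W:
    Rt=R.from_rotvec([0,0,-.434*f])*R1;q,c=ik(w+Rt.apply([0,0,11]),Rt,q);print((w-[0,0,h]).round(0),q.round(2),f"{c:.0e}")
show([rel((w+(T:=R.from_rotvec([0,0,-.434*f])*R1).apply([0,0,11]),T),ref) for w,f in W])
E
python3 planC.py
```

```text
12.4167 [445.9 230.4  50.3] [-2.4421e+00 -1.6000e-03 -9.6390e-01] [ 0.21  0.65  2.45  2.73  0.66 -1.55] 0.43876560025367173 [-0.43  0.26 -1.79]
h 58.69936687648392 off [-0.6  0.7  0. ] seat [558.84636912  15.85287601   0.        ]
final [-0.2   0.6   2.29  2.61  0.47 -1.37] 2.3242615606930923e-31
[440. 226.  20.] [ 0.21  0.59  2.44  2.69  0.6  -1.5 ] 3e-31
[440. 226.  50.] [ 0.21  0.5   2.42  2.6   0.5  -1.4 ] 6e-31
[440. 226.  85.] [ 0.21  0.4   2.39  2.45  0.39 -1.23] 5e-31
[440. 226. 110.] [ 0.22  0.33  2.37  2.33  0.32 -1.07] 1e-30
[445. 204. 109.] [ 0.16  0.33  2.38  2.29  0.34 -1.06] 2e-27
[450. 179. 108.] [ 0.11  0.33  2.39  2.3   0.35 -1.08] 4e-30
[455. 154. 107.] [ 0.05  0.33  2.4   2.3   0.36 -1.09] 3e-30
[460. 129. 106.] [-0.01  0.33  2.41  2.3   0.36 -1.1 ] 3e-30
[465. 104. 104.] [-0.07  0.33  2.41  2.3   0.37 -1.11] 2e-30
[470.  79. 103.] [-0.12  0.33  2.42  2.3   0.38 -1.11] 2e-31
[475.  54. 102.] [-0.18  0.34  2.41  2.29  0.38 -1.11] 3e-31
[480.  29. 101.] [-0.23  0.34  2.41  2.29  0.38 -1.11] 1e-30
[485.   3. 100.] [-0.28  0.35  2.4   2.28  0.38 -1.1 ] 4e-31
[[0.000, -0.043, -0.051, 0.000, 0.000, 0.000], [0.000, -0.107, -0.128, 0.000, 0.000, 0.000], [0.000, -0.182, -0.217, 0.000, 0.000, 0.000], [0.001, -0.236, -0.281, -0.000, 0.009, 0.011], [0.071, -0.211, -0.297, -0.000, 0.018, 0.021], [0.151, -0.182, -0.316, -0.000, 0.038, 0.045], [0.230, -0.154, -0.335, -0.000, 0.058, 0.069], [0.309, -0.125, -0.354, -0.000, 0.078, 0.092], [0.389, -0.097, -0.373, -0.000, 0.098, 0.116], [0.468, -0.068, -0.392, -0.000, 0.118, 0.140], [0.547, -0.039, -0.411, -0.000, 0.138, 0.164], [0.627, -0.011, -0.430, -0.000, 0.158, 0.188], [0.706, 0.018, -0.449, -0.000, 0.178, 0.211]]
```

>>> send_rows --moves '[[[0,-0.02,-0.024,0,0,0],[0,-0.06,-0.07,0,0,0],[0,-0.12,-0.143,0,0,0],[0,-0.182,-0.217,0,0,0],[0.01,-0.225,-0.27,0,0.009,0.011],[0.071,-0.211,-0.297,0,0.018,0.021],[0.151,-0.182,-0.316,0,0.038,0.045],[0.23,-0.154,-0.335,0,0.058,0.069],[0.309,-0.125,-0.354,0,0.078,0.092],[0.389,-0.097,-0.373,0,0.098,0.116],[0.468,-0.068,-0.392,0,0.118,0.14],[0.547,-0.039,-0.411,0,0.138,0.164]]]'

```text
t: 13.42
eef_pos: [481.0, 54.3, 151.9]
tcp_rot: [-2.443, -0.001, -1.303]
ft_force: [-0.1, 0.1, -3.2]
opening: 0.438
```

```bash
cat > planD.py <<'E'
from kin import *
import sys
s,ref=now();print(s["t"],ref[0].round(1),s["joints"].round(2),round(s["opening"],3),s["ft_force"].round(2))
g=np.load("grasp.npz");S=g["S"];R2=R.from_quat(g["R2"]);u=np.array([np.cos(YAW),np.sin(YAW),0])
cor=np.array(eval(sys.argv[1]) if len(sys.argv)>1 else [0,0,0.])
# (back mm, underside z)
for b,z in eval(sys.argv[2]) if len(sys.argv)>2 else [(75,100),(50,80),(25,65),(0,45),(0,40),(0,30),(0,25),(0,20)]:
    w=S-b*u+[0,0,z]+cor;print((b,z),end=" ");show([rel((w+R2.apply([0,0,11]),R2),ref)])
E
python3 planD.py
```

```text
13.4167 [481.   54.3 151.9] [-0.18  0.34  2.41  2.3   0.38 -1.11] 0.438 [-0.05  0.12 -3.16]
(75, 100) [[0.169, 0.011, -0.001, 0.001, 0.039, 0.046]]
(50, 80) [[0.178, -0.010, 0.103, 0.001, 0.039, 0.046]]
(25, 65) [[0.186, -0.041, 0.195, 0.001, 0.039, 0.046]]
(0, 45) [[0.194, -0.062, 0.299, 0.001, 0.039, 0.046]]
(0, 40) [[0.194, -0.051, 0.312, 0.001, 0.039, 0.046]]
(0, 30) [[0.194, -0.030, 0.337, 0.001, 0.039, 0.046]]
(0, 25) [[0.194, -0.019, 0.350, 0.001, 0.039, 0.046]]
(0, 20) [[0.194, -0.008, 0.363, 0.001, 0.039, 0.046]]
```

>>> send_rows --moves '[[[0.06,0.004,0,0,0.013,0.015],[0.12,0.008,0,0,0.028,0.032],[0.155,0.01,0,0,0.036,0.042],[0.169,0.011,0,0,0.039,0.046],[0.169,0.011,0,0,0.039,0.046],[0.169,0.011,0,0,0.039,0.046]]]'

```text
t: 13.92
eef_pos: [492.3, 6.5, 150.2]
tcp_rot: [-2.442, -0.002, -1.394]
ft_force: [-0.3, 0.1, -3.9]
opening: 0.436
```

```bash
python3 planD.py; python3 - <<'E'
from kin import *
s,ref=now();g0=ref[0]-ref[1].apply([0,0,11]);g=np.load("grasp.npz");b=g0-[0,0,float(g["h"])]
A=env.read_camera("top");B=env.read_camera("scene")
o=np.zeros((600,790,3),np.uint8)
for c,n,x0,(cx,cy),col in((A,"t",0,(345,270),0),(B,"s",395,(325,225),395)):
    im=np.clip(c["image"]*1.7,0,255).astype(np.uint8)
    print(n,"pred top",np.round(proj(c,b+[0,0,92]),1),"bottom",np.round(proj(c,b),1),"seat rim",np.round(proj(c,[558.8,15.9,33.5]),1))
    o[:,col:col+395]=cv2.resize(im[cy-75:cy+75,cx-49:cx+50],(395,600),interpolation=cv2.INTER_CUBIC)
save("hold.png",o)
E
```

```text
13.9167 [492.3   6.5 150.2] [-0.27  0.35  2.4   2.28  0.38 -1.1 ] 0.436 [-0.32  0.13 -3.87]
(75, 100) [[0.006, 0.002, -0.002, -0.000, 0.001, 0.002]]
(50, 80) [[0.007, -0.019, 0.103, -0.000, 0.001, 0.002]]
(25, 65) [[0.007, -0.051, 0.195, -0.000, 0.001, 0.002]]
(0, 45) [[0.008, -0.071, 0.299, -0.000, 0.001, 0.002]]
(0, 40) [[0.008, -0.061, 0.312, -0.000, 0.001, 0.002]]
(0, 30) [[0.008, -0.039, 0.338, -0.000, 0.001, 0.002]]
(0, 25) [[0.008, -0.028, 0.350, -0.000, 0.001, 0.002]]
(0, 20) [[0.008, -0.018, 0.363, -0.000, 0.001, 0.002]]
t pred top [350.2 297.1] bottom [348.3 295.8] seat rim [342.2 262.7]
s pred top [306.7 185.4] bottom [308.1 215.5] seat rim [316.2 256.4]
```

View pics/hold.png

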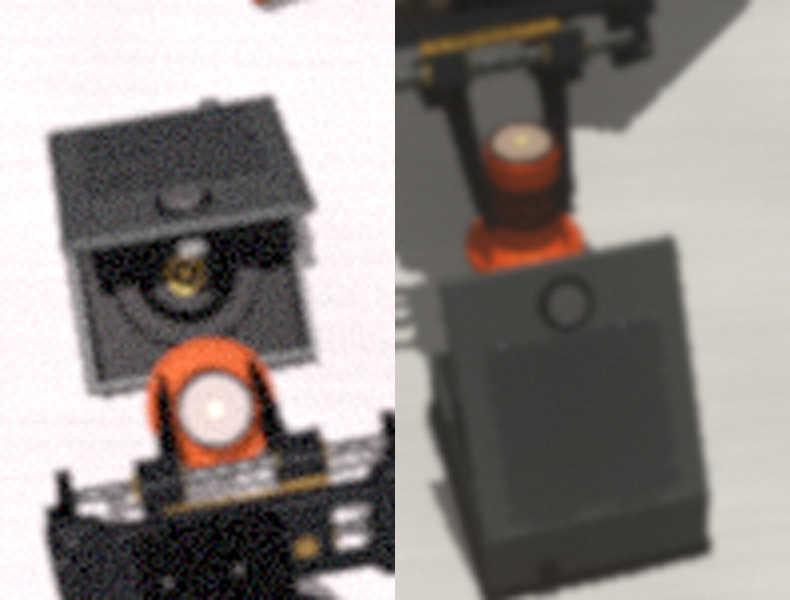

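The torch is held upright, top at (350,297.5) against a predicted (350.2,297.1). The seat contact shows at (342,264), where predicted, and the lid stands open. Moving in diagonally, then down.

>>> send_rows --moves '[[[0.006,-0.003,0.03,0,0,0.001],[0.007,-0.012,0.07,0,0,0.001],[0.007,-0.025,0.12,0,0,0.001],[0.007,-0.042,0.17,0,0,0.001],[0.007,-0.055,0.215,0,0,0.001],[0.008,-0.063,0.255,0,0,0.001],[0.008,-0.069,0.285,0,0,0.001],[0.008,-0.071,0.299,0,0,0.001],[0.008,-0.071,0.299,0,0,0.001],[0.008,-0.071,0.299,0,0,0.001]]]'

```text
t: 14.85
eef_pos: [565.6, 16.7, 95.4]
tcp_rot: [-2.442, -0.001, -1.396]
ft_force: [-0.5, -0.5, -3.7]
opening: 0.435
```

```bash
python3 planD.py "[0,0,0]" "[(0,45),(0,35),(0,28),(0,25),(0,22),(0,20),(0,19)]"; python3 - <<'E'
from kin import *
s,ref=now();g0=ref[0]-ref[1].apply([0,0,11]);g=np.load("grasp.npz");b=g0-[0,0,float(g["h"])]
print("underside at",b.round(1))
A=env.read_camera("top");im=np.clip(A["image"]*1.7,0,255).astype(np.uint8)
print("pred top",np.round(proj(A,b+[0,0,92]),1),"flange",np.round(proj(A,b+[0,0,18.5]),1),"seat rim",np.round(proj(A,[558.8,15.9,33.5]),1))
save("in.png",cv2.resize(im[215:315,295:395],(600,600),interpolation=cv2.INTER_CUBIC))
E
```

```text
14.85 [565.6  16.7  95.4] [-0.2   0.54  2.27  2.51  0.41 -1.27] 0.435 [-0.54 -0.5  -3.68]
(0, 45) [[-0.001, -0.001, 0.001, -0.000, 0.001, 0.000]]
(0, 35) [[-0.001, 0.021, 0.026, -0.000, 0.001, 0.000]]
(0, 28) [[-0.001, 0.036, 0.044, -0.000, 0.001, 0.000]]
(0, 25) [[-0.001, 0.042, 0.052, -0.000, 0.001, 0.000]]
(0, 22) [[-0.001, 0.049, 0.060, -0.000, 0.001, 0.000]]
(0, 20) [[-0.001, 0.053, 0.065, -0.000, 0.001, 0.000]]
(0, 19) [[-0.001, 0.055, 0.067, -0.000, 0.001, 0.000]]
underside at [558.6  15.5  45.1]
pred top [343.8 260.8] flange [342.7 262.3] seat rim [342.2 262.7]
```

View pics/in.png

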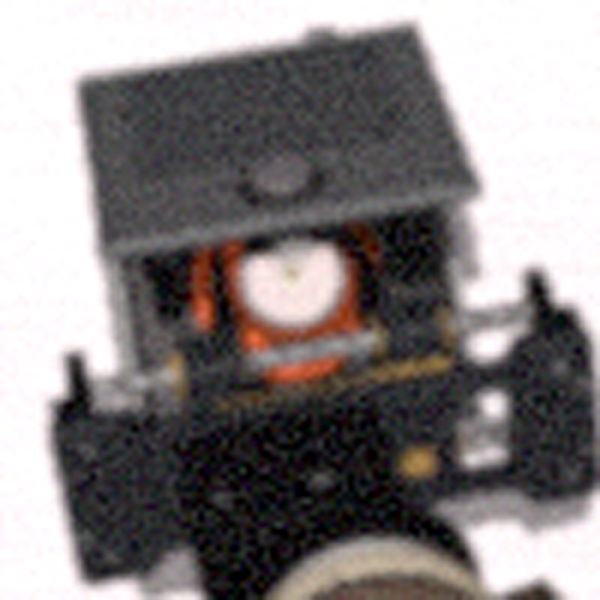

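The torch is over the seat, top at (343.7,262), as predicted within 1 px. Lowering slowly.

>>> send_rows --moves '[[[-0.001,0.007,0.009,0,0,0],[-0.001,0.014,0.018,0,0,0],[-0.001,0.022,0.027,0,0,0],[-0.001,0.029,0.036,0,0,0],[-0.001,0.036,0.044,0,0,0],[-0.001,0.04,0.049,0,0,0],[-0.001,0.044,0.054,0,0,0],[-0.001,0.044,0.054,0,0,0]]]'

```text
t: 15.57
eef_pos: [566.2, 16.9, 74.2]
tcp_rot: [-2.442, -0.001, -1.397]
ft_force: [0.0, 0.2, -3.6]
opening: 0.441
```

>>> send_rows --moves '[[[0,0.002,0.003,0,0,0],[0,0.004,0.005,0,0,0],[0,0.006,0.007,0,0,0],[0,0.006,0.007,0,0,0]]]'

```text
t: 15.9
eef_pos: [566.3, 16.9, 71.8]
tcp_rot: [-2.441, -0.001, -1.396]
ft_force: [0.2, -0.8, -4.1]
opening: 0.438
```

>>> send_rows --moves '[[[0,0.001,0.0013,0,0,0],[0,0.002,0.0025,0,0,0],[0,0.003,0.0037,0,0,0],[0,0.003,0.0037,0,0,0]]]'

```text
t: 16.23
eef_pos: [566.4, 16.9, 70.6]
tcp_rot: [-2.441, -0.001, -1.397]
ft_force: [-2.2, -1.5, -1.1]
opening: 0.435
```

>>> send_rows --moves '[[[0,0.0007,0.0009,0,0,0],[0,0.0014,0.0017,0,0,0],[0,0.0014,0.0017,0,0,0]]]'

```text
t: 16.48
eef_pos: [566.4, 16.8, 70.3]
tcp_rot: [-2.44, -0.001, -1.397]
ft_force: [-4.9, -1.2, 6.4]
opening: 0.435
```

>>> send_rows --moves '[[[0,0.0007,-0.0005,0,0,0],[0,0.0013,-0.0011,0,0,0],[0,0.0013,-0.0011,0,0,0]]]'

```text
t: 16.73
eef_pos: [566.2, 16.7, 70.3]
tcp_rot: [-2.44, -0.001, -1.397]
ft_force: [-2.5, -1.7, 6.0]
opening: 0.438
```

>>> send_rows --moves '[[[0,0,0,0,0,0],[0,0,0,0,0,0],[0,0,0,0,0,0],[0,0,0,0,0,0],[0,0,0,0,0,0]]]' --grip -0.4

```text
t: 17.15
eef_pos: [565.8, 16.8, 69.7]
tcp_rot: [-2.442, -0.001, -1.396]
ft_force: [0.2, -0.2, 0.5]
opening: 0.688
```

```bash
python3 planD.py "[0,0,0]" "[(20,44),(45,69),(75,99),(120,150),(170,200)]"
```

```text
17.15 [565.8  16.8  69.7] [-0.2   0.6   2.29  2.6   0.47 -1.37] 0.688 [ 0.24 -0.17  0.53]
(20, 44) [[-0.001, -0.002, -0.106, -0.000, 0.001, 0.000]]
(45, 69) [[-0.002, 0.008, -0.223, -0.000, 0.001, 0.000]]
(75, 99) [[-0.003, 0.020, -0.364, -0.000, 0.001, 0.000]]
(120, 150) [[-0.004, 0.025, -0.591, -0.000, 0.001, 0.000]]
(170, 200) [[-0.005, 0.045, -0.825, -0.000, 0.001, 0.000]]
```

>>> send_rows --moves '[[[0,0,-0.02,0,0,0],[0,0,-0.06,0,0,0],[-0.001,0,-0.11,0,0,0],[-0.001,0,-0.17,0,0,0],[-0.001,0,-0.24,0,0,0],[-0.001,0,-0.31,0,0,0],[-0.001,-0.02,-0.36,0,0,0],[-0.001,-0.06,-0.41,0,0,0],[-0.001,-0.1,-0.45,0,0,0],[-0.001,-0.12,-0.47,0,0,0],[-0.001,-0.12,-0.47,0,0,0]]]'

```text
t: 18.07
eef_pos: [503.6, 6.1, 203.0]
tcp_rot: [-2.438, -0.003, -1.396]
ft_force: [-0.6, -0.1, -0.6]
opening: 0.7
```

```bash
python3 - <<'E'
from kin import *
s,ref=now();print(s["t"],ref[0].round(1),s["ft_force"].round(1),s["opening"])
A=env.read_camera("top");B=env.read_camera("scene")
o=np.zeros((600,790,3),np.uint8)
for c,n,(cx,cy),col in((A,"t",(342,262),0),(B,"s",(318,240),395)):
    im=np.clip(c["image"]*1.8,0,255).astype(np.uint8)
    print(n,"pred lens",np.round(proj(c,[558.8,15.9,112]),1),"lid edge",np.round(proj(c,[575.6-8*.986,18.7-8*.165,187]),1))
    o[:,col:col+395]=cv2.resize(im[cy-75:cy+75,cx-49:cx+50],(395,600),interpolation=cv2.INTER_CUBIC)
    g0=np.load("top0.npz" if n=="t" else "scene0.npz")["image"].astype(int)
    print("lens px change n/a; bystander diffs",[int(np.abs(c["image"].astype(int)-g0)[b[1]:b[3],b[0]:b[2]].mean()) for b in ([(420,190,540,360),(90,240,225,325),(245,255,280,290)] if n=="t" else [(110,170,240,330),(375,190,410,262)])])
# lens centroid in top view: bright, near pred
im=A["image"];print(im[240:275,325:362].max())
g=im.astype(int).sum(2);x=proj(A,[558.8,15.9,112]);y0,x0=int(x[1])-14,int(x[0])-14
sub=g[y0:y0+28,x0:x0+28];m=sub>0.6*sub.max();ys,xs=np.nonzero(m);print("lens centroid",xs.mean()+x0,ys.mean()+y0,m.sum())
save("end.png",o)
E
```

```text
18.0667 [503.6   6.1 203. ] [-0.6 -0.1 -0.6] 0.6996030524932925
t pred lens [343.2 261.2] lid edge [343.7 255.1]
lens px change n/a; bystander diffs [10, 9, 9]
s pred lens [315.5 233.2] lid edge [315.8 211.2]
lens px change n/a; bystander diffs [3, 22]
148
lens centroid 342.85714285714283 262.5820105820106 189
```

View pics/end.png

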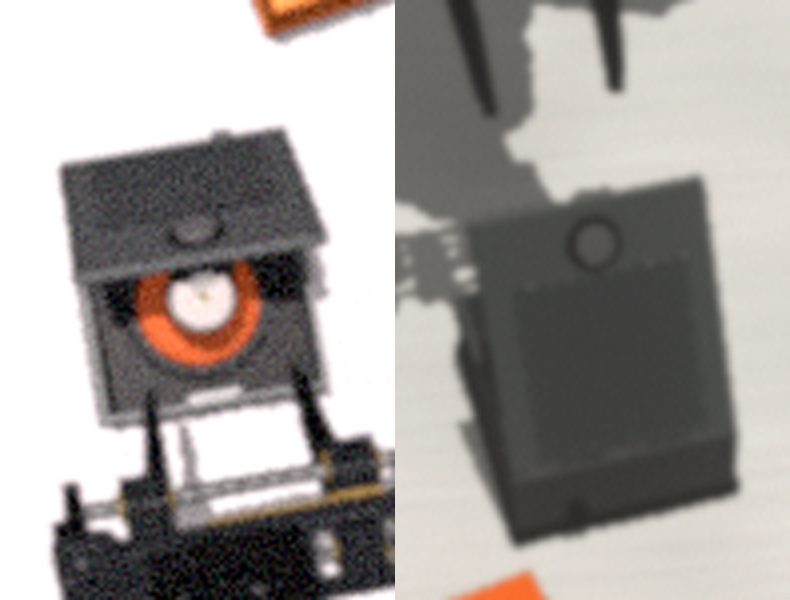

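The torch is upright and concentric in the cup: lens at (343,262), flange centred near (342,263) as predicted. The lid is at its stop and the gripper is clear. Handing in.

```bash
python3 -c "
from cell import env
print(env.job_done())"
```

```text
the job is handed in; nothing more can be done
None
```

The larger orange torch is on charge in the grey dock, upright and let go, and I handed the job in at about 18 s of the 54 s allowed.

- **Lid:** I pressed the catch until it bottomed at about 6.8 N. I then followed the lid up with the closed fingertips over about 3.5 s, with roughly 3–4 N on the finger, until the force fell to zero at its stop.
- **Torch:** I gripped it with the gripper leaning 40°, carried it in over the dock's front and lowered it in small steps. It touched down with its underside about 20 mm above the bench, which is the home height, with about 10 N on the seat. I eased a small sideways force of about 5 N before releasing.
- **Last checks:** The torch's lens and flange were within about 1.5 px of the predicted home position and centred in the cup. The lid was open and the gripper clear, with no force on it.
- **Not fully verified:** The open lid hid the torch in the scene view, so "fully home" rests on the top view and the touchdown height. I did not measure the bystanders closely. My image-difference check was inconclusive because the lighting had changed, but no planned path went near them and I saw no unexpected contact force.

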